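# Zero a vial reader: load the sample, then hold its recessed button down with the stylus

## Task

Take the tall vial out of the rack and stand it fully home in the reader's wide well, and let go of it. Then take the stylus from its stand, reach it through the reader's narrow port and push the recessed button fully down; finish while still gripping the stylus and holding the button down. Leave the two short vials where they stand, and do not press the button before the tall vial is in.

Things in the scene. Friction and masses are not known exactly. Their poses are not given: they have to be found in the camera images.
- reader: White box-shaped vial reader, fixed, 150 (x) x 190 (y) x 70 mm high, flat top; a display and three flat keys along its -x edge are decoration. Two round openings with 2 mm chamfers in the top, 96 mm apart along y: the wide vial well (25 mm diameter, 40 mm deep) and the narrow port (17 mm diameter) over the button. Origin: centre of the underside.
- well_mouth (a point): Centre of the wide well's mouth, level with the reader's top (70 mm above the table), at (+20, +48, 70) mm in the reader's frame.
- well_floor (a point): Centre of the well's flat floor, 40 mm below the mouth (30 mm above the table). A vial that is fully home stands on it and sticks out 40 mm above the reader's top.
- port_mouth (a point): Centre of the narrow port's mouth, level with the reader's top, at (+20, -48, 70) mm in the reader's frame. Straight vertical bore, 17 mm diameter, 40 mm deep.
- button_top (a point): Centre of the flat top of the recessed round button (12 mm diameter), in the port's axis, 26 mm below the port's mouth (44 mm above the table) when not pressed. It goes straight down.
- switch (a joint): Travel of the recessed button in m: 0 up, 0.006 fully down. A spring returns it: about 1.5 N starts it moving, about 4.5 N holds it fully down against a hard stop.
- rack: White plastic rack block, fixed, 190 (x) x 46 (y) x 30 mm high, with three round holes (25 mm diameter, 22 mm deep, floor 8 mm above the table) in a row along its x axis at -60, 0 and +60 mm. One vial stands in each. Origin: centre of the underside.
- sample_vial: The tall vial: round amber glass with a black cap, 22 mm diameter all the way up, 80 mm tall, about 35 g, standing loosely in one of the rack's holes (which one varies), sticking out 58 mm above the rack. Origin: centre of its bottom, z along it to the cap.
- short_vial_a: A short vial of the same kind, 22 mm diameter, 55 mm tall, in another hole of the rack. To be left alone. Origin: centre of its bottom.
- short_vial_b: The other short vial, same size, in the remaining hole. To be left alone. Origin: centre of its bottom.
- stand: Aluminium block, fixed, 70 x 70 x 50 mm high, with one vertical hole in the middle of its top (11 mm diameter, 42 mm deep), in which the stylus stands. Origin: centre of the underside.
- stylus: Stylus, 130 mm long, about 45 g: round steel shaft 8 mm diameter over the lower 60 mm, then a round black handle 16 mm diameter and 70 mm long. It stands upright and loosely in the stand, tip 8 mm above the table, the handle starting 18 mm above the stand's top. Origin: centre of the flat tip, z along it to the handle.
Mind the look-alikes: they are no part of the job. What is shaped like the sample_vial but purple is not meant.

How it is judged (in metres and radians):
On the way, in this order (a step that is already met when the one before it is completed fails the run):
1. the tall vial stands fully home in the well, released, with the button still up (horizontal distance between sample_vial and well_floor below 0.006 m and z of sample_vial in the frame of reader between 0.026 and 0.034 m and angle between sample_vial's own z axis and vertical below 0.15 rad and contact force between the fingers and sample_vial below 0.1 N and value of joint switch below 0.002 m), for 0.3 s.
2. the gripped stylus, out of its stand, is above the reader's top (z of stylus in the frame of reader above 0.07 m and contact force between the fingers and stylus above 2 N), for 0.1 s.
3. the gripped stylus pushes the recessed button down through the port (value of joint switch above 0.0045 m and contact force between stylus and reader above 1.5 N and distance between stylus and button_top below 0.007 m and contact force between the fingers and stylus above 2 N), for 0.3 s.
At the end, for the whole second after the job is handed in: Tall vial in the well, untouched: within 6 mm of its axis and 4 mm of its floor, within 0.15 rad of upright. The fingers grip the stylus (over 2 N); it pushes with over 1.5 N, its tip within 7 mm of the centre of the button's top, the button at least 4.5 of its 6 mm down (all of step 3 and horizontal distance between sample_vial and well_floor below 0.006 m and z of sample_vial in the frame of reader between 0.026 and 0.034 m and angle between sample_vial's own z axis and vertical below 0.15 rad and contact force between the fingers and sample_vial below 0.1 N); the arm keeps its last pose, push and grip.
It fails at once if the button is pressed before the tall vial is in the well (value of joint switch above 0.003 m and (z of sample_vial in the frame of reader above 0.04 m or horizontal distance between sample_vial and well_floor above 0.012 m)).
It fails at once if a short vial is carried off or knocked away (over 40 mm) (distance of any of short_vial_a, short_vial_b from where it was at the start of the episode above 0.04 m).
It fails at once if a short vial is tipped over (angle between any of short_vial_a, short_vial_b's own z axis and vertical above 0.6 rad).
It also fails if it takes over 66 s, if anything falls off the work surface, if the arm or the gripper's body presses on something with over 40 N, if the wrist force passes 120 N, or if a joint passes its speed limit or range.

## Robot

A 7-joint arm with a two-finger parallel gripper is mounted at the origin on the work surface. World frame = base frame: x ahead of the robot, y to its left, z up, the work surface at z = 0. Lengths are in m, angles in degrees, forces in N, time in s.
With the tool pointing down it reaches from about 0.375 to 0.925 m from the base axis. Payload 3.1 kg.
Tool frame: the origin (TCP) lies at the very end of the fingers, on their centre line; the grasp point (between the pads) lies 19 mm behind it; z points along the fingers, y is the line along which they close (so a half turn about z gives the same grasp; the last joint's range is limited). The gripper opens to 85 mm and grips with 20 to 120 N. Pads are 22 mm wide; open, the fingers measure 114 mm over their backs; the gripper's body (76 mm by 85 mm) begins 54 mm behind the grasp point. The pads swing forward as they close: fully open they stand 13 mm farther back than shut.
Start: joints at [-78.713, 21.939, 2.515, 91.553, -1.026, 66.532, -2.859], TCP at [0.189, 0.622, 0.231] pointing down, gripper open.
Joint ranges: [-149.38, 149.38], [-23.57, 123.04], [-84.95, 90], [0, 143.3], [-89.99, 269.99], [3.08, 112.72], [-163.45, 163.45]. Speed limits (degrees/s): [159.86, 159.86, 180, 180, 180, 180, 180].

## Interface

Orientations are given as a 3x3 rotation matrix whose columns are the frame's x, y, z axes.
In Python, from cell import env, grab_frame, camera_model, ticket, masks_of gives the robot as it stands. The module is installed in compiled form; this text tells all that it offers.
- The arm moves only by the shell command python3 -m crank 'ROWS' [FORCE]. ROWS is JSON, a list of rows, each a list of 7 numbers: the finger opening in mm, from 0 to 85.4, then the shift along the tool's x, y, z in units of 25 mm (1.0 is 25 mm), then the turn, a rotation vector about the tool's x, y, z in units of 5 degrees (1.0 is 5 degrees). In form: [[hand, x, y, z, rx, ry, rz], ...]. A call has exactly 10 rows; each row shifts and turns the commanded pose from where the row before left it, along the tool's axes as they then stand; what a row does not reach is not made up. A row lasts 1/12 s, in which the tool goes at most 41.7 mm and 7.16 degrees, less where a joint would pass 70% of its speed; a pose out of reach is approached as far as the arm can. A call is refused whole if a number of a shift passes 1 or a number of a turn 1, either way. A call with a gripper value outside its range is refused whole. The fingers move at their own pace and stop on an object; FORCE is the grip in N (left out, the last holds). Time passes only in rows, so rows that do not move let the fingers close, or fill a call up. It gives the time, the measured TCP pose, the force, the opening and the grip force at its end, in the units of the state.
- env.read_state(): the state, without advancing time (a new reading comes with each control period).
- grab_frame(name): name is "scene" or "top"; returns the picture (480x640x3 uint8, red, green, blue); there is no depth.
- camera_model(name): a dict with "mtx" (3x3 intrinsics, pixels), "eye" and "attitude" of the camera in the world. Camera axes: x right, y down, z forward; pixel columns grow to the right and rows downward; lengths in m; the calibration is good to about 2 mm. A picture is of the moment at which its call begins. camera_model takes no time and is no camera call.
- ticket.job_done(): hands the job in; it is judged then, once.
Trained networks look in the newest picture that a camera, given by its name, has taken for a name from the list of things; names that differ only in an ending like _2 or _b are one class to them, and where a whole thing is asked for, a point or a joint stands for the part that bears it (a point fixed in the world has none). Each returns a list of dicts, best first, with "p" (0 to 1); they miss things now and then, are a little off and sometimes report something else, mostly with a low value. They report only what shows in the picture. A call takes as long as a camera call. They do not tell look-alikes from the thing itself.
- masks_of(camera, query): "pixels" (480x640 bool, what is visible of it) and "position" ([column, row] in pixels, amid what is visible of it).
The state is a dict: "time_s": time; "q": joint angles; "qvel": joint speeds; "effort": joint torques, N m; "position": TCP position; "eef_rot": TCP orientation; "contact_force": force on the tool from outside, world axes, zero at the start; "moment": the same for the moment, N m; "width": finger opening in m; "grasp_force": force on a finger pad.
Only numpy, scipy, OpenCV 4.12 (cv2) and the standard library are available. Lean on these libraries where they do the work, as an engineer would, in place of code of your own. Each camera call takes 0.05 s, during which the arm holds its last target. There are 200 camera calls.

## Working session

There is one attempt and no reset: what is moved stays moved. The work goes in short steps, Python scripts to look and compute and a shell command to move; the robot and the scene stay as the last step left them, time stands still between calls to the robot, and variables do not carry over. Pictures are saved under pics/ and viewed, at most 10 in all, crops included, and the job is handed in when it is done.

```bash
mkdir -p pics; cat > h.py <<'E'
import numpy as np, cv2
from cell import env, grab_frame, camera_model, ticket, masks_of
def ray(cam,px):
    m=camera_model(cam); d=np.linalg.inv(m["mtx"])@np.array([px[0],px[1],1.0])
    return np.array(m["eye"]),np.array(m["attitude"])@d
def at_z(cam,px,z):
    o,d=ray(cam,px); return o+d*(z-o[2])/d[2]
def proj(cam,P):
    m=camera_model(cam); c=np.array(m["attitude"]).T@(np.array(P)-np.array(m["eye"])); u=np.array(m["mtx"])@c; return u[:2]/u[2]
E
python3 - <<'E'
from h import *
for c in ("scene","top"):
    im=grab_frame(c); cv2.imwrite(f"pics/{c}0.png",im[:,:,::-1])
    m=camera_model(c); print(c,np.round(m["eye"],3),np.round(m["attitude"],3).tolist(),np.round(m["mtx"],1).tolist())
    for q in ("reader","rack","sample_vial","short_vial_a","stand","stylus"):
        print(q,[(round(r["p"],2),np.round(r["position"]).tolist(),int(r["pixels"].sum())) for r in masks_of(c,q)])
s=env.read_state(); print(s["time_s"],np.round(s["eef_rot"],3).tolist(),s["position"])
E
```

```text
scene [1.103 0.219 0.617] [[-0.264, 0.644, -0.718], [0.965, 0.17, -0.202], [-0.009, -0.746, -0.666]] [[452.2, 0.0, 323.0], [0.0, 452.2, 241.5], [0.0, 0.0, 1.0]]
reader [(0.66, [474.0, 287.0], 276), (0.59, [272.0, 265.0], 8954), (0.54, [476.0, 265.0], 284)]
rack [(0.69, [464.0, 292.0], 1440)]
sample_vial [(0.98, [518.0, 233.0], 449), (0.67, [430.0, 238.0], 426), (0.57, [480.0, 243.0], 367)]
short_vial_a [(0.81, [472.0, 289.0], 328), (0.54, [476.0, 265.0], 284), (0.35, [161.0, 221.0], 1554), (0.26, [481.0, 244.0], 336)]
stand [(0.62, [157.0, 215.0], 1610)]
stylus [(0.72, [149.0, 189.0], 297)]
top [0.372 0.055 1.305] [[0.019, -0.994, 0.105], [-1.0, -0.02, -0.016], [0.018, -0.105, -0.994]] [[534.7, 0.0, 311.9], [0.0, 534.7, 245.2], [0.0, 0.0, 1.0]]
reader [(0.68, [340.0, 225.0], 5460)]
rack [(0.65, [193.0, 256.0], 1433)]
sample_vial [(0.6, [222.0, 284.0], 114), (0.6, [152.0, 298.0], 133), (0.52, [181.0, 276.0], 133), (0.51, [151.0, 261.0], 158)]
short_vial_a [(0.52, [185.0, 254.0], 107)]
stand [(0.63, [455.0, 264.0], 955), (0.57, [337.0, 224.0], 5355)]
stylus [(0.65, [465.0, 256.0], 101)]
0.7 [[-0.957, 0.29, -0.0], [0.29, 0.957, 0.0], [0.0, 0.0, -1.0]] [0.1888462  0.62199116 0.23132894]
```

View pics/scene0.png

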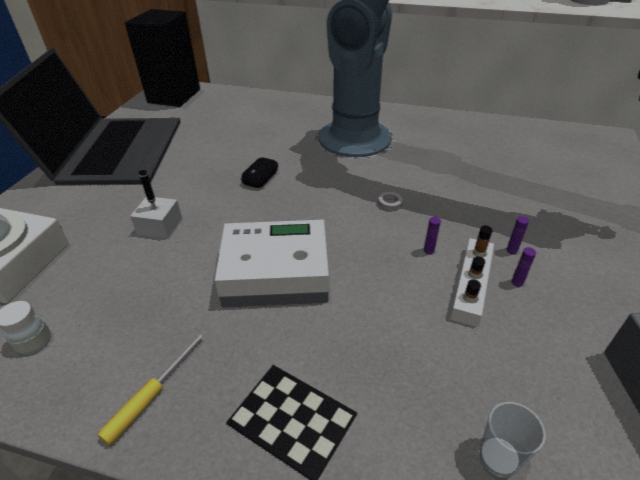

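View pics/top0.png

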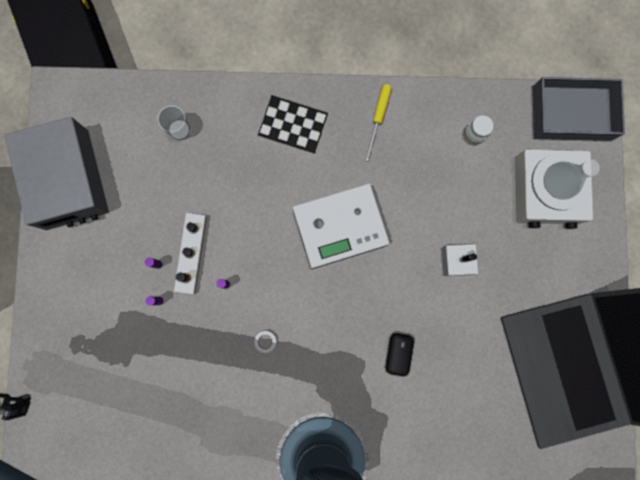

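The tall amber vial is in the rack hole nearest the robot: scene (483,240), top (183,277). The wide well is at scene (301,255), top (319,223), and the port at scene (247,257), top (358,211). The stylus is at scene (147,185). The three purple vials are decoys.

```bash
python3 - <<'E'
from h import *
S=cv2.imread("pics/scene0.png");T=cv2.imread("pics/top0.png")
def blob(cam,im,c,r,thr):
    x0,y0=c[0]-r,c[1]-r
    g=cv2.resize(im[y0:c[1]+r+1,x0:c[0]+r+1],None,fx=8,fy=8,interpolation=cv2.INTER_CUBIC).max(2)
    n,l,st,ce=cv2.connectedComponentsWithStats((g<thr).astype(np.uint8))
    k=min(range(1,n),key=lambda i:np.hypot(*(ce[i]-4*(2*r+1)))-0.02*min(st[i,4],800))
    p=(ce[k]+.5)/8-.5+[x0,y0]; return p,st[k,2:4]/8
for n,cs,ct,z,th in (("well",(301,255),(319,223),.07,140),("port",(247,257),(358,211),.07,140),("tallcap",(485,232),(183,277),.08,60),("capb",(477,264),(189,253),.055,60),("capc",(473,287),(193,228),.055,60)):
    for c,im,p in(("scene",S,cs),("top",T,ct)):
        q,wh=blob(c,im,p,10,th); print(n,c,np.round(q,1),wh,np.round(at_z(c,q,z),4))
# montage
cr=[S[225:305,205:325],S[205:325,435:535][:120],T[190:260,280:400],T[210:300,150:240],S[160:240,120:200],T[235:285,430:490]]
cr=[cv2.resize(cv2.copyMakeBorder(c,0,max(0,120-c.shape[0]),0,max(0,120-c.shape[1]),cv2.BORDER_CONSTANT)[:120,:120],(266,266),interpolation=cv2.INTER_CUBIC) for c in cr]
cv2.imwrite("pics/m1.png",np.vstack([np.hstack(cr[:3]),np.hstack(cr[3:])]))
# reader/rack/stand tops as rectangles
hsv=cv2.cvtColor(T,cv2.COLOR_BGR2GRAY)
for n,c,z in(("reader",(340,225),.07),("rack",(190,254),.03),("stand",(461,260),.05)):
    x0,y0=c[0]-60,c[1]-60; m=(hsv[y0:y0+121,x0:x0+121]>175).astype(np.uint8)
    k,_=cv2.findContours(m,cv2.RETR_EXTERNAL,cv2.CHAIN_APPROX_NONE)
    k=min((a for a in k if cv2.contourArea(a)>200),key=lambda a:-cv2.pointPolygonTest(a,(60.,60.),True))
    b=cv2.boxPoints(cv2.minAreaRect(k))+[x0,y0]; P=np.array([at_z("top",p,z) for p in b]);print(n,np.round(P.mean(0),4),np.round(P[:,:2],3).tolist())
E
```

```text
well scene [300.  254.8] [15.     9.625] [0.5573 0.0222 0.07  ]
well top [318. 223.] [10.375 10.25 ] [0.5551 0.0221 0.07  ]
port scene [245.2 257. ] [10.625  6.75 ] [ 0.5873 -0.0688  0.07  ]
port top [357.2 211. ] [6.625 6.75 ] [ 0.5854 -0.0692  0.07  ]
tallcap scene [484.3 233.6] [16.25 18.25] [0.4289 0.332  0.08  ]
tallcap top [182.9 276.9] [12.75  8.  ] [0.4227 0.3285 0.08  ]
capb scene [477.1 264.8] [14.375 18.875] [0.4873 0.3258 0.055 ]
capb top [188.1 252.1] [10.     8.125] [0.4821 0.3245 0.055 ]
capc scene [472.4 288.6] [15.375 18.125] [0.5472 0.3193 0.055 ]
capc top [192.  227.2] [10.     8.875] [0.541  0.3179 0.055 ]
reader [ 0.5522 -0.0304  0.07  ] [[0.592, 0.082], [0.653, -0.098], [0.511, -0.142], [0.452, 0.036]]
rack [0.5059 0.3252 0.03  ] [[0.439, 0.355], [0.579, 0.34], [0.573, 0.295], [0.433, 0.311]]
stand [ 0.4781 -0.3208  0.05  ] [[0.509, -0.285], [0.515, -0.354], [0.447, -0.356], [0.442, -0.288]]
```

View pics/m1.png

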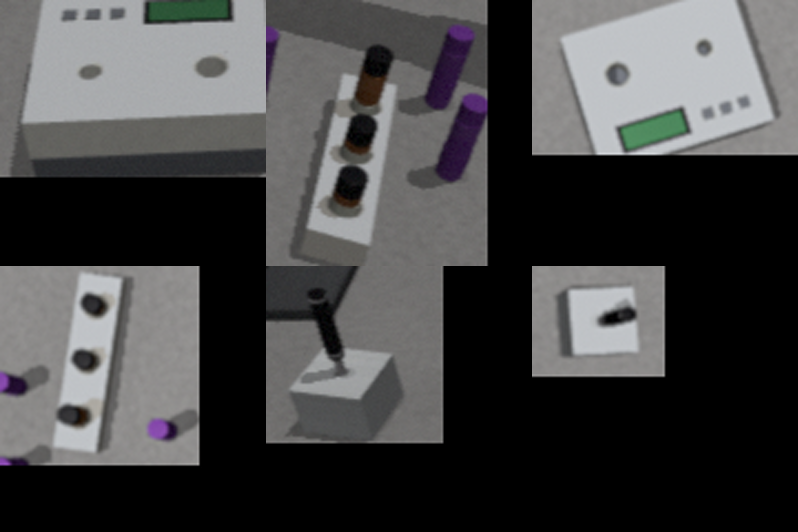

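```bash
cat >> h.py <<'E'
def go(P,ydir=None):
    """units in tool frame; first turn (rz), then shift in turned frame; tool assumed to point down (also prints tilt)"""
    s=env.read_state(); R=np.array(s["eef_rot"]); a=0
    if ydir is not None:
        y=np.array([*ydir,0]); y/=np.linalg.norm(y)
        if y@R[:,1]<0: y=-y
        z=np.array([0,0,-1.]); Rt=np.c_[np.cross(y,z),y,z]
        v=cv2.Rodrigues(R.T@Rt)[0].ravel(); print("turn",np.round(np.degrees(v)/5,2)); R=Rt
    print("shift",np.round(R.T@(np.array(P)-s["position"])/.025,2),"t",s["time_s"],"pos",np.round(s["position"],4),"z",np.round(R[:,2],3))
E
python3 -c "
from h import *
go([.4225,.3315,.2],[.11,.994])"
python3 -m crank '[[60,0,0,0,0,0,-0.7],[60,0,0,0,0,0,-0.7],[60,0,0,0,0,0,-0.7],[60,-1,-1,0,0,0,0],[60,-1,-1,0,0,0,0],[60,-1,-1,0,0,0,0],[60,-1,-1,0,0,0,0],[60,-1,-1,0,0,0,0],[60,-1,-1,0,0,0,0],[60,-1,-1,0,0,0,0]]' 40
python3 -c "
from h import *
go([.4225,.3315,.17],[.11,.994])"
```

```text
turn [ 0.   -0.   -2.11]
shift [-10.57 -10.52   1.25] t 0.7 pos [0.1888 0.622  0.2313] z [ 0.  0. -1.]
time_s: 1.53
position: [0.3442, 0.4271, 0.2316]
eef_rot: [[-0.994, 0.111, 0.0], [0.111, 0.994, 0.001], [-0.0, 0.001, -1.0]]
contact_force: [-0.4, 0.3, 1.0]
width: 0.0599
grasp_force: 0.0
turn [ 0.01  0.   -0.01]
shift [-3.53 -3.46  2.46] t 1.5333 pos [0.3442 0.4271 0.2316] z [ 0.  0. -1.]
```

```bash
python3 -m crank '[[60,-1,-1,0,0,0,0],[60,-1,-1,0,0,0,0],[60,-1,-1,0,0,0,0],[60,-0.5,-0.5,0,0,0,0],[60,0,0,1,0,0,0],[60,0,0,1,0,0,0],[60,0,0,0.5,0,0,0],[60,0,0,0,0,0,0],[60,0,0,0,0,0,0],[60,0,0,0,0,0,0]]'
python3 - <<'E'
from h import *
go([.4225,.3315,.055],[.11,.994])
a=grab_frame("scene")[:,:,::-1];b=grab_frame("top")[:,:,::-1]
cv2.imwrite("pics/m2.png",np.hstack([cv2.resize(a[170:320,410:560],(400,400)),cv2.resize(b[205:305,140:240],(400,400))]))
E
```

```text
time_s: 2.37
position: [0.4212, 0.3327, 0.1699]
eef_rot: [[-0.994, 0.111, 0.002], [0.111, 0.994, 0.001], [-0.001, 0.002, -1.0]]
contact_force: [-0.0, 0.1, 0.6]
width: 0.0597
grasp_force: 0.0
turn [ 0.02  0.02 -0.01]
shift [-0.06 -0.04  4.6 ] t 2.3667 pos [0.4212 0.3327 0.1699] z [ 0.  0. -1.]
```

View pics/m2.png

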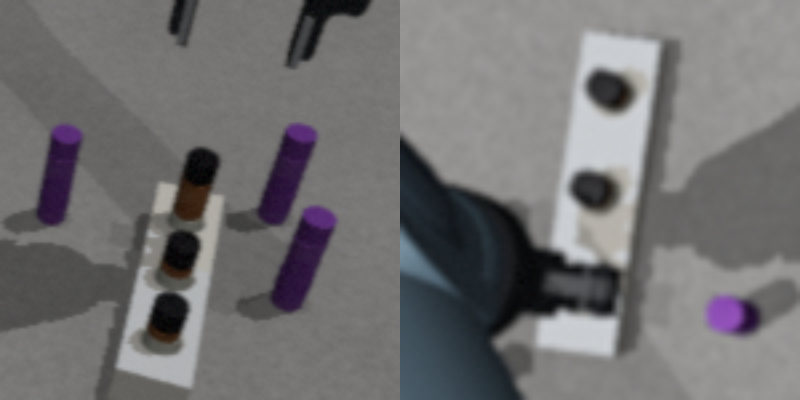

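The fingers straddle the tall vial, which sits at about (190,190) in the left crop. Nothing is in the way, so I'm descending and gripping.

```bash
python3 -m crank '[[60,0,0,1,0,0,0],[60,-0.05,-0.05,1,0,0,0],[60,0,0,1,0,0,0],[60,0,0,1,0,0,0],[60,0,0,0.5,0,0,0],[60,0,0,0.1,0,0,0],[60,0,0,0,0,0,0],[15,0,0,0,0,0,0],[15,0,0,0,0,0,0],[15,0,0,0,0,0,0]]' 30
python3 -m crank '[[15,0,0,0,0,0,0],[15,0,0,0,0,0,0],[15,0,0,-0.3,0,0,0],[15,0,0,-0.6,0,0,0],[15,0,0,-0.8,0,0,0],[15,0,0,-1,0,0,0],[15,0,0,-1,0,0,0],[15,0,0,-1,0,0,0],[15,0,0,0,0,0,0],[15,0,0,0,0,0,0]]' 30
python3 - <<'E'
from h import *
go([.5562,.0222,.17])
E
```

```text
time_s: 3.3
position: [0.4228, 0.3315, 0.0554]
eef_rot: [[-0.994, 0.111, 0.002], [0.111, 0.994, 0.002], [-0.002, 0.003, -1.0]]
contact_force: [0.1, 0.3, -0.1]
width: 0.0239
grasp_force: 0.0
time_s: 4.13
position: [0.4225, 0.3312, 0.1733]
eef_rot: [[-0.994, 0.111, 0.003], [0.111, 0.994, 0.003], [-0.002, 0.003, -1.0]]
contact_force: [-1.2, 0.2, 0.5]
width: 0.021
grasp_force: 29.7
shift [ -6.69 -11.69   0.11] t 4.1333 pos [0.4225 0.3312 0.1733] z [ 0.003  0.003 -1.   ]
```

```bash
python3 -m crank '[[15,-0.4,-0.7,0,0,0,0],[15,-0.57,-1,0,0,0,0],[15,-0.57,-1,0,0,0,0],[15,-0.57,-1,0,0,0,0],[15,-0.57,-1,0,0,0,0],[15,-0.57,-1,0,0,0,0],[15,-0.57,-1,0,0,0,0],[15,-0.57,-1,0,0,0,0],[15,-0.57,-1,0,0,0,0],[15,-0.57,-1,0,0,0,0]]'
python3 -m crank '[[15,-0.57,-1,0,0,0,0],[15,-0.57,-0.8,0,0,0,0],[15,-0.1,-0.1,0,0,0,0],[15,0,0,0.5,0,0,0],[15,0,0,0.5,0,0,0],[15,0,0,0,0,0,0],[15,0,0,0,0,0,0],[15,0,0,0,0,0,0],[15,0,0,0,0,0,0],[15,0,0,0,0,0,0]]'
python3 - <<'E'
from h import *
go([.5562,.0222,.125])
a=grab_frame("scene")[:,:,::-1];b=grab_frame("top")[:,:,::-1]
p=proj("scene",[.5562,.0222,.1]).astype(int); q=proj("top",[.5562,.0222,.1]).astype(int); print(p,q)
cv2.imwrite("pics/m3.png",np.hstack([cv2.resize(a[p[1]-50:p[1]+50,p[0]-50:p[0]+50],(400,400),interpolation=2),cv2.resize(b[q[1]-50:q[1]+50,q[0]-50:q[0]+50],(400,400),interpolation=2)]))
E
```

```text
time_s: 4.97
position: [0.5307, 0.0725, 0.1696]
eef_rot: [[-0.994, 0.111, -0.004], [0.111, 0.994, -0.001], [0.004, -0.001, -1.0]]
contact_force: [-0.2, -0.1, 0.8]
width: 0.0208
grasp_force: 29.7
time_s: 5.8
position: [0.5578, 0.0242, 0.1467]
eef_rot: [[-0.994, 0.11, 0.001], [0.11, 0.994, 0.0], [-0.001, 0.0, -1.0]]
contact_force: [1.1, -0.3, -1.4]
width: 0.0211
grasp_force: 29.7
shift [ 0.06 -0.09  0.87] t 5.8 pos [0.5578 0.0242 0.1467] z [ 0.001  0.    -1.   ]
[299 241] [318 220]
```

View pics/m3.png

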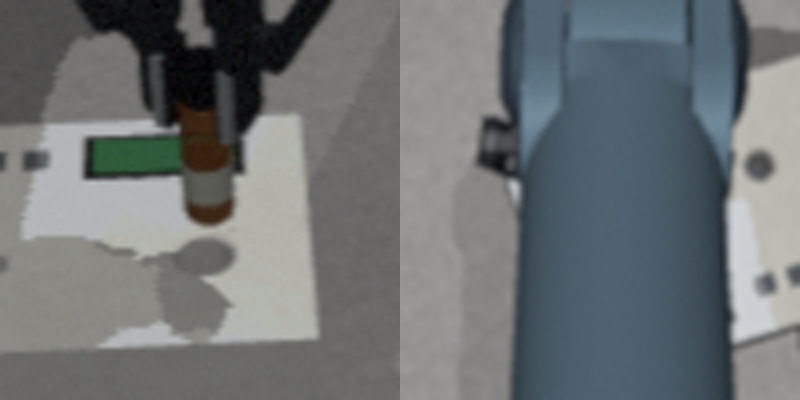

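The vial hangs over the well in the left crop: bottom centre at about (210,212), well at about (207,257). I'll compute the residual offset.

```bash
python3 - <<'E'
from h import *
a=np.linspace(0,6.283,200)
def ell(x,y,z,r=.011):
    p=np.array([proj("scene",[x+r*np.cos(t),y+r*np.sin(t),z]) for t in a]); return np.round([p[:,0].min(),p[:,0].max(),p[:,1].min(),p[:,1].max()],1)
print("pred bottom",ell(.5578,.0242,.0997)); print("pred well", ell(.5562,.0222,.07,.0125))
im=cv2.imread("pics/m3.png")[:,:400]
b,g,r=[im[:,:,i].astype(int) for i in range(3)]
m=((r>b*1.6)&(r>50)).astype(np.uint8); m[:130]=0; m[:,:150]=0
n,l,st,c=cv2.connectedComponentsWithStats(m)
for s in st[1:]:
    if s[4]>100: print("amber px",s[0]/4+249,(s[0]+s[2])/4+249,s[1]/4+191,(s[1]+s[3])/4+191)
E
```

```text
pred bottom [293.8 306.6 238.3 246.9]
pred well [293.  307.2 249.5 259.3]
amber px 294.5 306.75 223.5 234.0
amber px 296.25 306.75 241.25 246.75
```

```bash
python3 -m crank '[[15,0.06,-0.07,0,0,0,0],[15,0,0,0.5,0,0,0],[15,0,0,0.4,0,0,0],[15,0,0,0,0,0,0],[15,0,0,0.1,0,0,0],[15,0,0,0.1,0,0,0],[15,0,0,0.1,0,0,0],[15,0,0,0.1,0,0,0],[15,0,0,0,0,0,0],[15,0,0,0,0,0,0]]'
python3 -c "
from h import *
go([.5562,.0226,.0775])"
```

```text
time_s: 6.73
position: [0.5558, 0.0213, 0.1136]
eef_rot: [[-0.994, 0.112, -0.0], [0.112, 0.994, -0.001], [-0.0, -0.001, -1.0]]
contact_force: [0.0, -0.7, -0.2]
width: 0.0211
grasp_force: 29.7
shift [-0.01  0.05  1.44] t 6.7333 pos [0.5558 0.0213 0.1136] z [-0.    -0.001 -1.   ]
```

```bash
python3 -m crank '[[15,0,0.02,0.15,0,0,0],[15,0,0,0.2,0,0,0],[15,0,0,0.2,0,0,0],[15,0,0,0.2,0,0,0],[15,0,0,0.2,0,0,0],[15,0,0,0.2,0,0,0],[15,0,0,0.15,0,0,0],[15,0,0,0.05,0,0,0],[15,0,0,0,0,0,0],[15,0,0,0,0,0,0]]'
python3 -c "
from h import *
go([.5562,.0226,.0775])"
```

```text
time_s: 7.57
position: [0.5554, 0.0217, 0.0792]
eef_rot: [[-0.994, 0.112, -0.001], [0.112, 0.994, -0.001], [0.001, -0.001, -1.0]]
contact_force: [0.1, -4.7, -2.9]
width: 0.0211
grasp_force: 29.5
shift [-0.03  0.04  0.07] t 7.5667 pos [0.5554 0.0217 0.0792] z [-0.001 -0.001 -1.   ]
```

```bash
python3 -m crank '[[15,0,-0.04,0,0,0,0],[15,0,0,0.04,0,0,0],[15,0,0,0,0,0,0],[30,0,0,0,0,0,0],[50,0,0,0,0,0,0],[60,0,0,0,0,0,0],[60,0,0,0,0,0,0],[60,0,0,-0.5,0,0,0],[60,0,0,-1,0,0,0],[60,0,0,-1,0,0,0]]'
python3 -m crank '[[60,0,0,-1,0,0,0],[60,0,0,-1,0,0,0],[60,0,-1,0,0,0,0],[60,0,-1,0,0,0,0],[60,0,-1,0,0,0,0],[60,0,-1,0,0,0,0],[60,0,-1,0,0,0,0],[60,0,-1,0,0,0,0],[60,0,-1,0,0,0,0],[60,0,-1,0,0,0,0]]'
python3 - <<'E'
from h import *
a=grab_frame("scene")[:,:,::-1];b=grab_frame("top")[:,:,::-1]
p=proj("scene",[.5562,.0222,.07]).astype(int); q=proj("top",[.5562,.0222,.07]).astype(int); print(p,q,"vialtop px",proj("scene",[.5562,.0222,.11]))
cv2.imwrite("pics/m4.png",np.hstack([cv2.resize(a[p[1]-50:p[1]+50,p[0]-50:p[0]+50],(400,400),interpolation=2),cv2.resize(a[130:250,90:210],(400,400),interpolation=2)]))
cv2.imwrite("pics/top4.png",b)
g=a[160:200,130:165].max(2)
# stylus: triangulate handle end and base via both cameras
for c,im,(x,y,r) in(("scene",a,(147,187,25)),("top",b,(466,257,14))):
    w=im[y-r:y+r+1,x-r:x+r+1].max(2)<60
    ys,xs=np.nonzero(w); pts=np.c_[xs+x-r,ys+y-r].astype(np.float32)
    m=pts.mean(0); u=np.linalg.svd(pts-m,full_matrices=False)[2][0]; t=(pts-m)@u
    print(c,m,len(pts),u,"ends",m+u*t.min(),m+u*t.max())
for P in([.478,-.321,.05],[.478,-.321,.068],[.478,-.321,.138]): print(P,proj("scene",P),proj("top",P))
go([.478,-.321,.2])
E
```

```text
time_s: 8.4
position: [0.5548, 0.0217, 0.142]
eef_rot: [[-0.994, 0.111, -0.002], [0.111, 0.994, -0.0], [0.002, -0.0, -1.0]]
contact_force: [-0.2, -0.1, 0.4]
width: 0.0603
grasp_force: 0.0
time_s: 9.23
position: [0.5337, -0.1782, 0.1927]
eef_rot: [[-0.994, 0.111, 0.002], [0.111, 0.994, 0.001], [-0.001, 0.001, -1.0]]
contact_force: [0.4, 0.1, -0.0]
width: 0.0605
grasp_force: 0.0
[300 254] [317 222] vialtop px [299.13415675 237.25059344]
scene [140.84065 175.43071] 866 [0.918731  0.3948841] ends [120.06533 166.50117] [180.40826 192.43745]<stdin>:11: RuntimeWarning: Mean of empty slice.
  ret = um.true_divide(
Traceback (most recent call last):
IndexError: index 0 is out of bounds for axis 0 with size 0
```

View pics/m4.png

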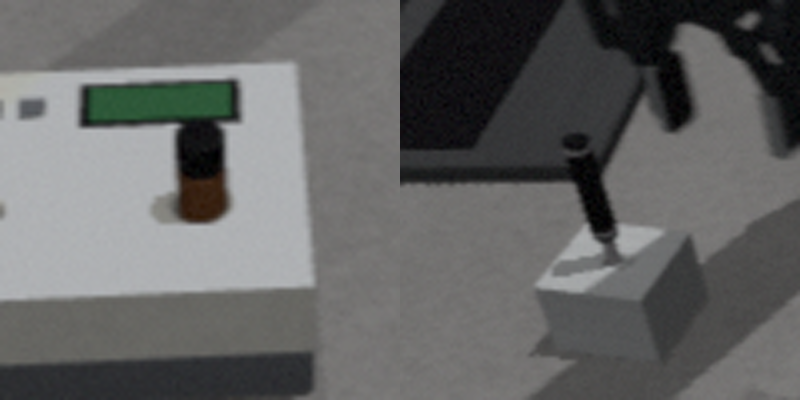

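The tall vial is seated in the well, its cap top at (300.7,237) as predicted. The stylus handle runs from (142.8,172.6) to (151.5,201) in the scene image.

```bash
python3 - <<'E'
from h import *
print(at_z("scene",(142.8,172.6),.138),at_z("scene",(151.5,201.1),.068),at_z("scene",(153.9,208),.05))
print(at_z("top",(473,257.1),.138),at_z("top",(462,259.4),.06))
for P in([.478,-.321,.05],[.478,-.321,.068],[.478,-.321,.138]): print(P,proj("scene",P),proj("top",P))
go([.478,-.321,.2])
E
```

```text
[ 0.48248675 -0.31621137  0.138     ] [ 0.48080299 -0.3189003   0.068     ] [ 0.48035494 -0.31888405  0.05      ]
[ 0.47635182 -0.31879832  0.138     ] [ 0.47735875 -0.31772698  0.06      ]
[0.478, -0.321, 0.05] [153.59723446 207.1696011 ] [462.11942554 259.48742937]
[0.478, -0.321, 0.068] [151.32354424 200.14870405] [464.41099224 258.8861959 ]
[0.478, -0.321, 0.138] [141.89065578 171.0210164 ] [473.98470722 256.37436071]
shift [ 1.5  -5.72 -0.26] t 9.3333 pos [ 0.5323 -0.1836  0.1931] z [ 0.002 -0.003 -1.   ]
```

```bash
python3 -m crank '[[60,0.3,-1,0,0,0,0],[60,0.3,-1,0,0,0,0],[60,0.3,-1,0,0,0,0],[60,0.3,-1,0,0,0,0],[60,0.3,-1,0,0,0,0],[60,0,-0.65,0,0,0,0],[60,0,0,0,0,0,0],[60,0,0,0,0,0,0],[60,0,0,0,0,0,0],[60,0,0,0,0,0,0]]'
python3 -c "
from h import *
go([.479,-.319,.082])"
```

```text
time_s: 10.17
position: [0.4818, -0.3113, 0.1916]
eef_rot: [[-0.994, 0.108, 0.0], [0.108, 0.994, 0.001], [-0.0, 0.001, -1.0]]
contact_force: [0.4, 0.4, -0.2]
width: 0.0602
grasp_force: 0.0
shift [ 0.08 -0.33  4.38] t 10.1667 pos [ 0.4818 -0.3113  0.1916] z [ 0.     0.001 -1.   ]
```

```bash
python3 -m crank '[[60,0.08,-0.32,0,0,0,0],[60,0,0,1,0,0,0],[60,0,0,1,0,0,0],[60,0,0,1,0,0,0],[60,0,0,1,0,0,0],[60,0,0,0.38,0,0,0],[60,0,0,0,0,0,0],[60,0,0,0,0,0,0],[10,0,0,0,0,0,0],[10,0,0,0,0,0,0]]' 60
python3 -m crank '[[10,0,0,0,0,0,0],[10,0,0,0,0,0,0],[10,0,0,0,0,0,0],[10,0,0,0,0,0,0],[10,0,0,-0.2,0,0,0],[10,0,0,-0.4,0,0,0],[10,0,0,-0.6,0,0,0],[10,0,0,-0.6,0,0,0],[10,0,0,0,0,0,0],[10,0,0,0,0,0,0]]' 60
python3 -c "
from h import *
go([.5863,-.069,.2])"
```

```text
time_s: 11.0
position: [0.4791, -0.3222, 0.0839]
eef_rot: [[-0.994, 0.111, 0.003], [0.111, 0.994, -0.002], [-0.003, -0.001, -1.0]]
contact_force: [-0.1, -0.5, -0.3]
width: 0.0364
grasp_force: 0.0
time_s: 11.83
position: [0.4781, -0.3215, 0.1279]
eef_rot: [[-0.994, 0.111, 0.002], [0.111, 0.994, -0.0], [-0.002, -0.0, -1.0]]
contact_force: [0.1, 0.2, -1.1]
width: 0.0146
grasp_force: 58.6
shift [-3.18 10.52 -2.88] t 11.8333 pos [ 0.4781 -0.3215  0.1279] z [ 0.002 -0.    -1.   ]
```

```bash
python3 -m crank '[[10,0,0,-1,0,0,0],[10,0,0,-1,0,0,0],[10,0,0,-0.7,0,0,0],[10,-0.3,1,0,0,0,0],[10,-0.3,1,0,0,0,0],[10,-0.3,1,0,0,0,0],[10,-0.3,1,0,0,0,0],[10,-0.3,1,0,0,0,0],[10,-0.3,1,0,0,0,0],[10,-0.3,1,0,0,0,0]]' 60
python3 -m crank '[[10,-0.3,1,0,0,0,0],[10,-0.3,1,0,0,0,0],[10,-0.3,1,0,0,0,0],[10,-0.2,0.5,0,0,0,0],[10,0,0,0,0,0,0],[10,0,0,0,0,0,0],[10,0,0,0,0,0,0],[10,0,0,0,0,0,0],[10,0,0,0,0,0,0],[10,0,0,0,0,0,0]]' 60
python3 - <<'E'
from h import *
go([.5863,-.069,.165])
s=env.read_state(); p0=s["position"]
a=grab_frame("scene")[:,:,::-1]
tip=[p0[0],p0[1],p0[2]-.075]
print("pred tip",proj("scene",tip),"port",proj("scene",[.5863,-.069,.07]))
p=proj("scene",[.5863,-.069,.1]).astype(int); print(p)
cv2.imwrite("pics/m5.png",cv2.resize(a[p[1]-60:p[1]+40,p[0]-50:p[0]+50],(600,600),interpolation=2))
E
```

```text
time_s: 12.67
position: [0.5484, -0.1516, 0.1931]
eef_rot: [[-0.994, 0.111, -0.003], [0.111, 0.994, 0.001], [0.003, 0.0, -1.0]]
contact_force: [-0.3, -0.8, -0.7]
width: 0.0146
grasp_force: 58.6
time_s: 13.5
position: [0.5859, -0.0711, 0.1947]
eef_rot: [[-0.993, 0.114, -0.0], [0.114, 0.993, -0.0], [0.0, -0.0, -1.0]]
contact_force: [-0.8, -0.5, 0.2]
width: 0.0144
grasp_force: 58.6
shift [-0.01  0.09  1.19] t 13.5 pos [ 0.5859 -0.0711  0.1947] z [-0. -0. -1.]
pred tip [240.68294396 234.87188743] port [245.37830096 256.61353401]
[243 243]
```

View pics/m5.png

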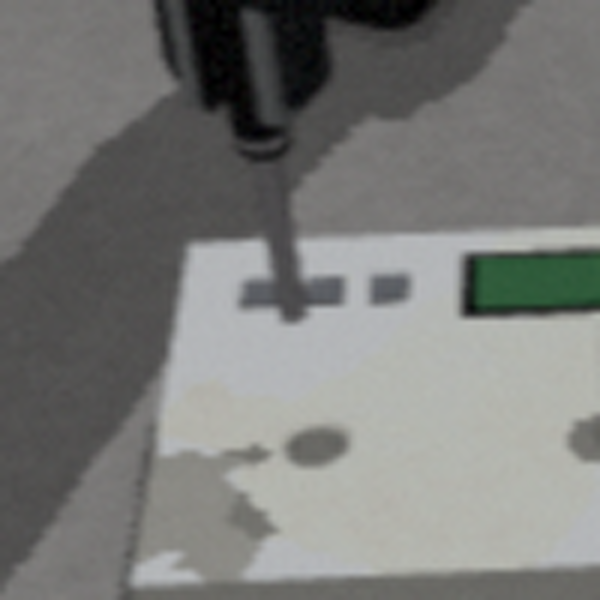

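The tip is at (241.8,235.2) and the port at (245.8,257.5), aligned to within about 1 mm. I'm descending into the port.

```bash
python3 -m crank '[[10,0,0.05,0.4,0,0,0],[10,0,0,0.5,0,0,0],[10,0,0,0.5,0,0,0],[10,0,0,0.3,0,0,0],[10,0,0,0.2,0,0,0],[10,0,0,0.2,0,0,0],[10,0,0,0.2,0,0,0],[10,0,0,0.2,0,0,0],[10,0,0,0,0,0,0],[10,0,0,0,0,0,0]]' 60
python3 -c "
from h import *
go([.5863,-.0685,.112])"
```

```text
time_s: 14.38
position: [0.5865, -0.0681, 0.1319]
eef_rot: [[-0.994, 0.111, -0.0], [0.111, 0.994, -0.0], [0.0, -0.0, -1.0]]
contact_force: [-0.1, 0.3, 0.7]
width: 0.0149
grasp_force: 58.6
shift [ 0.01 -0.02  0.79] t 14.3833 pos [ 0.5865 -0.0681  0.1319] z [-0. -0. -1.]
```

```bash
python3 -m crank '[[10,0,-0.01,0.2,0,0,0],[10,0,0,0.2,0,0,0],[10,0,0,0.1,0,0,0],[10,0,0,0.05,0,0,0],[10,0,0,0.05,0,0,0],[10,0,0,0.05,0,0,0],[10,0,0,0.05,0,0,0],[10,0,0,0.05,0,0,0],[10,0,0,0,0,0,0],[10,0,0,0,0,0,0]]' 60
```

```text
time_s: 15.22
position: [0.5867, -0.0683, 0.1136]
eef_rot: [[-0.994, 0.111, 0.0], [0.111, 0.994, 0.0], [-0.0, 0.0, -1.0]]
contact_force: [-0.8, -0.0, 4.4]
width: 0.0146
grasp_force: 59.1
```

```bash
python3 -m crank '[[10,0,0,0.04,0,0,0],[10,0,0,0.04,0,0,0],[10,0,0,0,0,0,0],[10,0,0,0,0,0,0],[10,0,0,0,0,0,0],[10,0,0,0,0,0,0],[10,0,0,0,0,0,0],[10,0,0,0,0,0,0],[10,0,0,0,0,0,0],[10,0,0,0,0,0,0]]' 60
```

```text
time_s: 16.05
position: [0.5872, -0.0684, 0.1132]
eef_rot: [[-0.994, 0.111, 0.001], [0.111, 0.994, 0.001], [-0.001, 0.001, -1.0]]
contact_force: [-3.2, 1.3, 11.4]
width: 0.0144
grasp_force: 60.0
```

At 11.4 N it has met the hard stop, and the tip height works out to 38 mm, which matches the button fully down. Handing in.

```bash
python3 -c "
from h import *
print(ticket.job_done()); s=env.read_state(); print(s['time_s'],s['contact_force'],s['grasp_force'])"
```

```text
the job is handed in; nothing more can be done
None
the job is handed in; nothing more can be done
```

The job is handed in at about 16 s: the tall vial was released fully home in the wide well, and the gripped stylus holds the button against its stop with about 11 N; no verdict came back.

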